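# Move the hanging jar tray from the short rack to the long one and latch it

### The job

The small tray with two turned jars hangs by its cleat on the short rack: take it by its handle, lift it off and, keeping it level and never setting it down, hang it on the free left end of the long rack's rail, fully down on the bevel. Then slide it gently to the right along the rail, feeling your way, until the catch's spring pin snaps into the slot in the tray's back and stops it; keep the push well below 3 kg. Let go with both jars still standing in the tray, and leave the other wares where they are.

Things in the scene. Friction and masses are not known exactly. Their poses are not given: they have to be found in the camera images.
- tray: Wooden tray hung by its back, two jars in it. Origin: middle of the underside; z up, +x to its back, +y to the left seen from the robot. Floor 67 x 114 mm, 138 high. Back plane at x +42. Cleat along the back, y -46 to +46, x +42 to +58: its underside falls at 45 deg from z 86 at the back plane to the lip at z 70. 0.32 to 0.52 kg. The bent ends of its strike plate reach y +-65.
- tray_handle (a point): Middle of the tray's handle: a wooden slat 18 mm thick (along the tray's x), 20 mm high, 100 mm long (along y) between the end boards, 128 mm above the underside. Everything else between the end boards ends at least 24 mm below the slat.
- tray_slot (a point): Middle of the upright slot, 13 mm wide (y) and 16 high, in the steel strike plate on the tray's back plane, at tray x +42, y 0, z +36. Both ends of the plate are bent away at 24 deg from y +-46 on, so that the plate pushes the catch's pin in as it slides over it; the pin springs out into the slot.
- short_rack: Fixed wooden rack with a 150 mm rail along its y, on which the tray hangs at first. Same section as the long rack: origin on the table under the middle of the rail's front face (x 0), +x away from the robot, rail edge at z 131; the tray hangs at x -42, z +45. Lift the tray 18 mm or more to clear the edge, then draw it to -x by 20 mm or more.
- long_rack: Fixed wooden rack, 240 mm rail along its y. Origin on the table under the middle of the rail's front face (x 0); +x away from the robot, +y to the left. Rail top planed at 45 deg: front edge at z 131, falling to +x. A tray fully home lies with its origin at x -42, z +45, axes parallel to the rack's, back plane flat on the rail. No end stops.
- catch_pin (a joint): Spring pin (10 mm thick, tip rim square) of the steel catch clamped under the long rack's rail, 81 mm above the table. 0 = out by 6.5 mm towards the robot, 0.0065 = pushed flush (about 2 N). The catch stands anywhere 25 to 65 mm right (-y) of the rail's middle and is not measured; hang the tray 60 mm left of the middle. Sliding takes 2 to 12 N, less if you bear part of the weight; in the slot the pin is a hard stop both ways.
- tray_jar_1: Turned wooden jar, 47 mm wide, 73 high, standing loose in the left half of the tray; origin: middle of its foot, 8 mm above the tray's underside.
- tray_jar_2: The like jar in the right half of the tray; origin: middle of its foot.
- oiled_house_1: Bystander: oiled toy house, 58 x 56 x 125 mm, behind the racks; origin under its middle.
- oiled_house_2: Bystander: oiled toy house, 86 x 52 x 99 mm, in the group behind the racks; origin under its middle.
- lidded_jar: Bystander: oiled lidded jar, 47 mm wide, 73 high, behind the gap between the racks; origin under its middle.
- small_tower: Bystander: raw round toy tower, 50 mm wide, 106 high, behind the racks; origin under its middle.
- sanding_block: Bystander: cork sanding block, 39 x 65 x 28 mm, left of the racks; origin under its middle.
- gate_tower: Bystander: big raw gate tower, 77 x 73 x 158 mm, at the left; origin under its middle.
- pen: Bystander: pen, 145 mm long, lying right of the racks; origin under its middle.
Not all that is in view belongs to the job. What is shaped like the tray_jar_2 but pink is not meant.

How it is judged:
By the outcome, as a careful person would: the job done as asked, in the order asked, and still so for the second after the job is handed in, with the robot touching nothing.
It also fails if it takes over 64 s, if anything falls off the work surface, if the arm or the gripper's body presses on something with over 40 N, if the wrist force passes 120 N, or if a joint passes its speed limit or range.

### The arm

A 7-joint arm with a two-finger parallel gripper is mounted at the origin on a cart in front of the work surface, level with it; the furniture and walls round the work are solid. World frame = base frame: x ahead of the robot, y to its left, z up, the work surface at z = 0. Lengths are in m, angles in rad, forces in N, time in s.
With the tool pointing down it reaches from about 0.425 to 0.925 m from the base axis. Payload 6.8 kg.
Tool frame: the origin (TCP) lies midway between the tips of the shut fingers; the grasp point (between the pads) lies 19 mm behind it; z points along the fingers, y is the line along which they close (so a half turn about z gives the same grasp; the last joint's range is limited). The gripper opens to 85 mm and grips with 20 to 120 N. Pads are 22 mm wide; open, the fingers measure 114 mm over their backs; the gripper's body (76 mm by 85 mm) begins 54 mm behind the grasp point. The pads swing forward as they close: fully open they stand 13 mm farther back than shut.
Start: joints at [1.038, 0.477, 0.022, 1.555, -0.011, 1.109, -0.083], TCP at [0.278, -0.615, 0.231] pointing down, gripper open.
Joint ranges: [-2.96, 2.96], [-0.34, 2.1], [-1.41, 1.46], [0.24, 2.44], [-1.37, 4.51], [0.17, 1.92], [-2.96, 2.96]. Speed limits (rad/s): [2.39, 2.39, 3.14, 3.14, 3.14, 3.14, 3.14].

### API

Orientations are given as a rotation vector (axis times angle).
In Python, from bench import r gives the robot as it stands. The module is installed in compiled form; this text tells all that it offers.
- The arm moves only by the tool apply_moves, never from a script. Its argument "rows" is a list of rows, each a list of 6 numbers: the shift along the tool's x, y, z scaled (see below), then the turn, a rotation vector about the tool's x, y, z scaled (see below). A call has 1 to 5 rows; each row is the pose to reach, as a shift and turn from the pose commanded when the call began, along the tool's axes at that moment; what a row does not reach only later rows make up. The controller multiplies each number of a shift by 0.25 m and each number of a turn by 90 degrees. A row lasts 1/8 s, in which the tool goes at most 62.5 mm and 10.7 degrees, less where a joint would pass 70% of its speed; a pose out of reach is approached as far as the arm can. A call with a number of a shift or a turn outside -1 to 1 is refused whole. A call with a gripper value outside its range is refused whole. "claw" is the opening, from 0 (shut) to 1 (fully open), set as the call begins (left out, the last holds). The fingers move at their own pace and stop on an object; "newtons" is the grip in N (left out, the last holds). Time passes only in rows, so rows that repeat a pose let the fingers close. It gives the time, the measured TCP pose, the force, the opening and the grip force at its end, in the units of the state.
- r.get_obs(): the state, without advancing time (a new reading comes with each control period).
- r.grab_frame(name): name is "scene" or "top" or "wrist"; returns a dict with "pixels" (480x640x3 uint8, red, green, blue), "intrinsics" (3x3 intrinsics, pixels), "eye" and "attitude" of the camera in the world. Camera axes: x right, y up, looking along -z (the intrinsics and any distortion apply to the point x, -y, -z); pixel columns grow to the right and rows downward; lengths in m; the calibration is good to about 2 mm. The wrist camera is an equidistant fisheye: a pixel r from the principal point sees the ray r / f radians off the axis. A picture is of the moment at which its call begins. There is no depth.
- r.hand_in(): hands the job in; it is judged then, once.
Trained networks look in a picture, given as the dict that the camera call returned (one of the last four; its "shot" number tells which), for a name from the list of things; names that differ only in an ending like _2 or _b are one class to them, and where a whole thing is asked for, a point or a joint stands for the part that bears it (a point fixed in the world has none). Each returns a list of dicts, best first, with "conf" (0 to 1); they miss things now and then, are a little off and sometimes report something else, mostly with a low value. They report only what shows in the picture. A call takes as long as a camera call. They do not tell look-alikes from the thing itself.
- r.search_frame(picture, thing): "rect" ([left, top, width, height] in pixels, round what is visible of it).
- r.outline_of(picture, thing): "pixels" (480x640 bool, what is visible of it) and "rect" ([left, top, width, height] in pixels, round what is visible of it).
- r.landmark_of(picture, thing): "point" ([column, row] in pixels: a listed point, or the origin of a listed thing).
The state is a dict: "clock": time; "joints": joint angles; "qvel": joint speeds; "tau": joint torques, N m; "tcp_pos": TCP position; "orientation": TCP orientation; "contact_force": force on the tool from outside, world axes, zero at the start; "moment": the same for the moment, N m; "grip_width": finger opening in m; "gripper_force": force on a finger pad.
Only numpy, scipy, OpenCV 4.12 (cv2) and the standard library are available. Lean on these libraries where they do the work, as an engineer would, in place of code of your own. Each camera call takes 0.05 s, during which the arm holds its last target. There are 200 camera calls.

## Working session

There is one attempt and no reset: what is moved stays moved. The work goes in short steps, Python scripts to look and compute and a tool call to move; the robot and the scene stay as the last step left them, time stands still between calls to the robot, and variables do not carry over. Pictures are saved under pics/ and viewed, at most 10 in all, crops included, and the job is handed in when it is done.

Besides the shell and the picture viewer there is one more tool, called after "Call:" as name(argument=value, ...), one argument or row to a line, values as JSON. apply_moves: Moves the arm, as the interface text tells. Its arguments: {"type":"object","properties":{"rows":{"type":"array","items":{"type":"array","items":{"type":"number"}}},"claw":{"type":"number"},"newtons":{"type":"number"}},"required":["rows"]}

```bash
mkdir -p pics
cat > h.py <<'E'
import numpy as np, cv2
from scipy.spatial.transform import Rotation as R
from bench import r
def ray(f,p):
    K=np.array(f["intrinsics"]); A=np.array(f["attitude"])
    if A.shape!=(3,3): A=R.from_rotvec(A).as_matrix() if A.size==3 else R.from_quat(A).as_matrix()
    v=np.array([(p[0]-K[0,2])/K[0,0],(p[1]-K[1,2])/K[1,1],1.])
    d=A@np.array([v[0],-v[1],-1.]); return np.array(f["eye"]),d/np.linalg.norm(d)
def tri(obs):
    M=np.zeros((3,3));b=np.zeros(3)
    for f,p in obs:
        e,d=ray(f,p);P=np.eye(3)-np.outer(d,d);M+=P;b+=P@e
    x=np.linalg.solve(M,b); return x,[np.linalg.norm((np.eye(3)-np.outer(d,d))@(x-e)) for e,d in [ray(*o) for o in obs]]
def atz(f,p,z):
    e,d=ray(f,p); return e+d*(z-e[2])/d[2]
def proj(f,X):
    K=np.array(f["intrinsics"]); A=np.array(f["attitude"])
    if A.shape!=(3,3): A=R.from_rotvec(A).as_matrix() if A.size==3 else R.from_quat(A).as_matrix()
    c=A.T@(np.array(X)-np.array(f["eye"])); return np.array([K[0,2]-K[0,0]*c[0]/c[2],K[1,2]+K[1,1]*c[1]/c[2]])
E
python3 - <<'E'
from h import *
fs={n:r.grab_frame(n) for n in("scene","top")}
o=r.get_obs();print(o["clock"],o["tcp_pos"],o["orientation"],o["grip_width"],o["contact_force"])
for n,f in fs.items():
    cv2.imwrite(f"pics/{n}0.png",f["pixels"][:,:,::-1]); print(n,np.shape(f["attitude"]),f["eye"],np.array(f["attitude"]).round(3).tolist())
for t in["tray","tray_handle","tray_slot","tray_jar_1","short_rack","long_rack","catch_pin"]:
    L={n:r.landmark_of(f,t) for n,f in fs.items()}
    for n in L: print(t,n,[(np.round(d["point"],1).tolist(),round(d["conf"],2)) for d in L[n]])
    if all(L.values()): print("   tri",tri([(fs[n],L[n][0]["point"]) for n in L]))
E
```

```text
0.1 [ 0.27802165 -0.61453418  0.23041522] [-3.06943688e+00 -6.62036507e-01  6.33965467e-04] 0.08556224097097638 [-0.25510116 -0.0831363   0.07150072]
scene (3,) [-0.3218881   0.56931356  0.93175764] [0.538, -0.958, -1.95]
top (3,) [3.61257332e-01 5.44737005e-04 1.66654669e+00] [0.105, -0.079, -1.573]
tray scene [([303.6, 319.6], 0.8)]
tray top [([266.9, 296.1], 0.98)]
   tri (array([0.40876541, 0.1651018 , 0.0547137 ]), [np.float64(0.0035919786908796846), np.float64(0.0035919786908796603)])
tray_handle scene [([297.6, 284.1], 0.68)]
tray_handle top [([264.1, 291.6], 0.92)]
   tri (array([0.42031573, 0.16577876, 0.16263421]), [np.float64(0.0018201114556352681), np.float64(0.0018201114556352198)])
tray_slot scene [([290.6, 300.7], 0.84), ([163.3, 354.4], 0.35)]
tray_slot top [([262.8, 278.9], 0.85)]
   tri (array([0.45542565, 0.1738725 , 0.08483059]), [np.float64(0.0032639897839580995), np.float64(0.003263989783958102)])
tray_jar_1 scene [([290.0, 322.3], 0.84), ([337.3, 299.5], 0.78), ([309.3, 313.7], 0.59)]
tray_jar_1 top [([481.2, 286.0], 0.75), ([277.6, 294.8], 0.59), ([259.4, 295.0], 0.58), ([265.0, 280.5], 0.48)]
   tri (array([ 0.49374755, -0.1536216 , -0.03188583]), [np.float64(0.29539341228594357), np.float64(0.2953934122859435)])
short_rack scene [([293.2, 323.1], 0.94), ([400.9, 269.6], 0.46)]
short_rack top [([271.3, 282.5], 0.62)]
   tri (array([ 4.53538239e-01,  1.63697607e-01, -9.88174973e-05]), [np.float64(0.002963501291876233), np.float64(0.002963501291876245)])
long_rack scene [([404.0, 271.5], 0.83)]
long_rack top [([400.6, 274.5], 0.7)]
   tri (array([ 0.47327349, -0.21672508, -0.01200902]), [np.float64(0.0016369668546839186), np.float64(0.0016369668546838642)])Traceback (most recent call last):
  File "<stdin>", line 7, in <module>
ValueError: it knows: gate_tower, lidded_jar, long_rack, oiled_house, pen, sanding_block, short_rack, small_tower, tray, tray_handle, tray_jar, tray_slot
```

View pics/scene0.png

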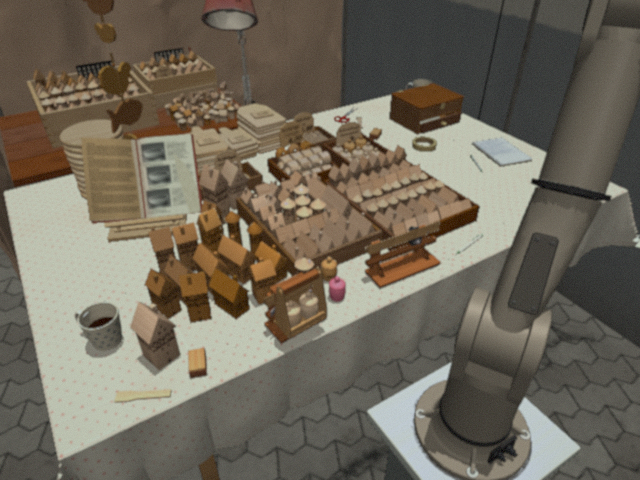

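View pics/top0.png

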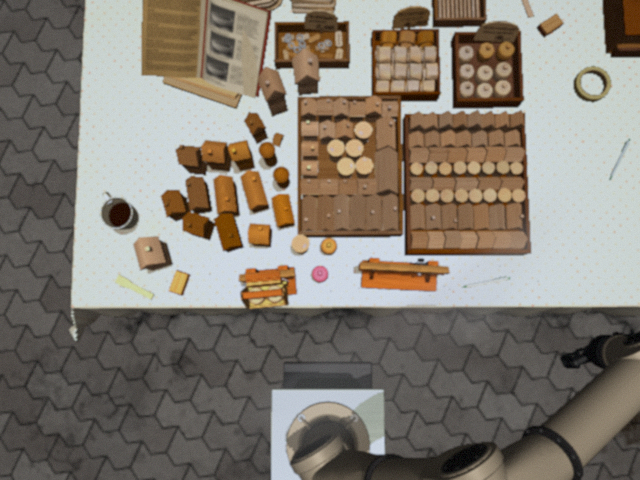

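The scene view shows the tray with two jars on the short rack at about (300,305), the pink decoy at (337,290) and the long rack at about (403,255). In the top view the tray is at (265,290) and the long rack's rail runs from (362,264) to (448,270), a slight turn. The triangulated heights agree with the heights given.

```bash
cat >> h.py <<'E'
def plan(pos,yaw,base=None):
    """numbers for a move: tool y at yaw (deg, world), z down. base=(pos,rotvec) commanded, else measured"""
    o=r.get_obs(); p,q=(o["tcp_pos"],o["orientation"]) if base is None else base
    M=R.from_rotvec(q).as_matrix(); a=np.radians(yaw); y=np.array([np.cos(a),np.sin(a),0]);z=np.array([0,0,-1.]);x=np.cross(y,z)
    T=np.stack([x,y,z],1)
    s=M.T@(np.array(pos)-p)/0.25; w=R.from_matrix(M.T@T).as_rotvec()/(np.pi/2)
    return np.r_[s,w].round(4).tolist()
def tip():
    o=r.get_obs(); M=R.from_rotvec(o["orientation"]).as_matrix()
    print("t",round(o["clock"],2),"pos",o["tcp_pos"].round(4),"yaw",np.degrees(np.arctan2(M[1,1],M[0,1])).round(2),"z",M[:,2].round(4),"F",np.round(o["contact_force"],1),"M",np.round(o["moment"],2),"w",round(float(o["grip_width"]),4),"g",round(float(np.max(o["gripper_force"])),1))
E
python3 - <<'E'
from h import *
tip(); print(plan([0.45,-0.4,0.35],-30))
f=r.grab_frame("top")
for p in[(362,264),(448,270)]: print(atz(f,p,.125))
E
```

```text
t 0.7 pos [ 0.2782 -0.615   0.2313] yaw -65.66 z [ 1.e-04 -0.e+00 -1.e+00] F [ 0.  -0.4 -0.6] M [-0.02 -0.    0.03] w 0.0856 g 0.0
[0.9805, -0.5004, -0.4746, 0.0, -0.0, -0.3962]
[ 0.49384092 -0.09485327  0.125     ]
[ 0.4766789  -0.32483136  0.125     ]
```

Call:
apply_moves(
  rows=[
    [0.25,-0.125,-0.12,0,0,-0.1],
    [0.5,-0.25,-0.24,0,0,-0.2],
    [0.75,-0.375,-0.36,0,0,-0.3],
    [0.98,-0.5,-0.475,0,0,-0.396],
    [0.98,-0.5,-0.475,0,0,-0.396],
  ],
  claw=1,
)

```text
clock: 1.38
tcp_pos: [0.4516, -0.3979, 0.3515]
orientation: [2.717, 1.574, 0.002]
contact_force: [-0.3, 0.1, 0.6]
grip_width: 0.0855
gripper_force: 0.0
```

Run:
```python
from h import *
tip(); print(plan([0.45,-0.19,0.35],-4))
```

```text
t 1.38 pos [ 0.4516 -0.3979  0.3515] yaw -29.82 z [ 1.5e-03 -5.0e-04 -1.0e+00] F [-0.3  0.1  0.6] M [ 0.01 -0.06 -0.04] w 0.0855 g 0.0
[0.7182, -0.4192, 0.0058, 0.001, 0.0, -0.2869]
```

Call:
apply_moves(
  rows=[
    [0.24,-0.14,0,0,0,-0.1],
    [0.48,-0.28,0,0,0,-0.2],
    [0.72,-0.42,0,0,0,-0.287],
    [0.72,-0.42,0,0,0,-0.287],
  ],
)

```text
clock: 1.88
tcp_pos: [0.4493, -0.1877, 0.3507]
orientation: [2.294, 2.145, 0.001]
contact_force: [-0.3, -0.2, 1.2]
grip_width: 0.0855
gripper_force: 0.0
```

Run:
```python
from h import *
tip(); print(plan([0.43,0.02,0.36],0))
f=r.grab_frame("wrist"); print(f["eye"],f["attitude"],f["intrinsics"])
cv2.imwrite("pics/w1.png",f["pixels"][:,:,::-1])
print(r.landmark_of(f,"long_rack"),r.search_frame(f,"long_rack"))
```

```text
t 1.88 pos [ 0.4493 -0.1877  0.3507] yaw -3.83 z [ 1.e-03 -2.e-04 -1.e+00] F [-0.3 -0.2  1.2] M [-0.06 -0.02  0.01] w 0.0855 g 0.0
[0.8238, -0.1324, -0.0376, 0.0006, 0.0001, -0.0426]
[ 0.45442111 -0.1067771   0.49302945] [-0.31928852  0.00861628 -0.06630925] [[371.64829954   0.         318.17831534]
 [  0.         371.64829954 241.20698339]
 [  0.           0.           1.        ]]
[{'point': [338.1, 194.6], 'conf': 0.66}] [{'rect': [303.4, 101.3, 73.4, 222.6], 'conf': 0.78}]
```

View pics/w1.png

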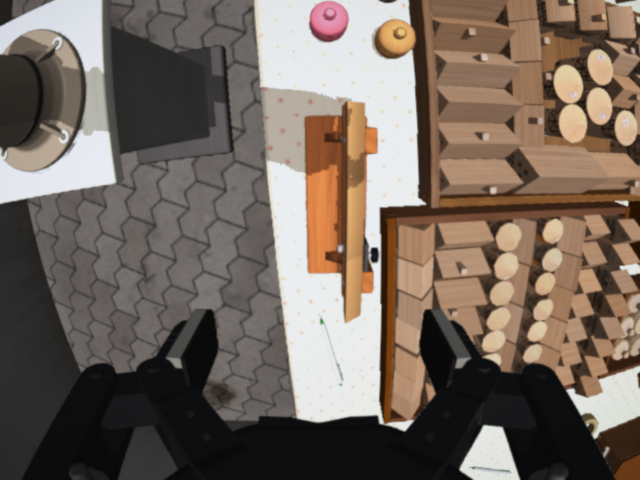

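The wrist view shows the long rack from above. Its rail runs almost straight up the image, from (345,102) at the left end to (350,320) at the right end. The catch is near (365,252). I'll measure it more closely.

```bash
cat >> h.py <<'E'
def wray(f,p):
    K=np.array(f["intrinsics"]); A=R.from_rotvec(f["attitude"]).as_matrix()
    u=(np.array(p)-K[:2,2])/K[0,0]; th=np.linalg.norm(u); n=u/(th+1e-12)
    c=np.array([n[0]*np.sin(th),n[1]*np.sin(th),np.cos(th)]); return np.array(f["eye"]),A@np.array([c[0],-c[1],-c[2]])
def watz(f,p,z):
    e,d=wray(f,p); return e+d*(z-e[2])/d[2]
def wproj(f,X):
    K=np.array(f["intrinsics"]); A=R.from_rotvec(f["attitude"]).as_matrix()
    c=A.T@(np.array(X)-np.array(f["eye"])); v=np.array([c[0],-c[1]]); th=np.arctan2(np.linalg.norm(v),-c[2])
    return K[:2,2]+K[0,0]*th*v/np.linalg.norm(v)
E
python3 - <<'E'
from h import *
import pickle
f=r.grab_frame("wrist"); pickle.dump(f,open("w1.pkl","wb"))
print("org",watz(f,r.landmark_of(f,"long_rack")[0]["point"],0))
c=f["pixels"][90:330,295:395,::-1]; c=cv2.rotate(c,cv2.ROTATE_90_CLOCKWISE)
cv2.imwrite("pics/w1c.png",cv2.resize(c,None,fx=3.3,fy=3.3,interpolation=cv2.INTER_CUBIC))
E
```

```text
org [ 0.47430474 -0.20579971  0.        ]
```

View pics/w1c.png

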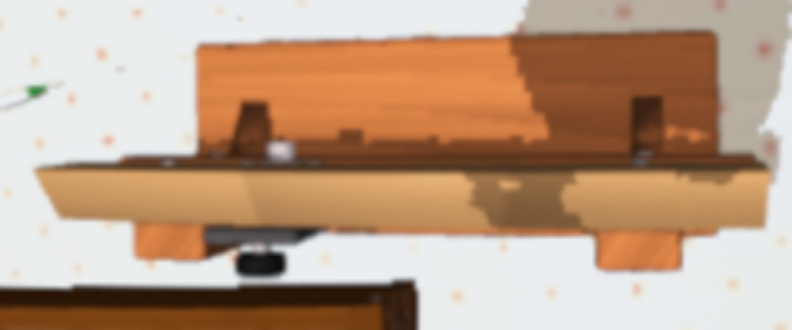

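Call:
apply_moves(
  rows=[
    [0.2,-0.033,-0.01,0,0,-0.01],
    [0.4,-0.066,-0.02,0,0,-0.02],
    [0.6,-0.1,-0.03,0,0,-0.03],
    [0.82,-0.13,-0.038,0,0,-0.043],
    [0.82,-0.13,-0.038,0,0,-0.043],
  ],
)

```text
clock: 2.75
tcp_pos: [0.4321, 0.0176, 0.3601]
orientation: [2.223, 2.22, 0.002]
contact_force: [-0.1, -1.2, -0.0]
grip_width: 0.0853
gripper_force: 0.0
```

Run:
```python
from h import *
import pickle
f=pickle.load(open("w1.pkl","rb"))
g=lambda X,Y:(295+(Y+.5)/3.3-.5,329-(X+.5)/3.3+.5)
for X,Y in[(36,168),(150,169),(300,170),(450,171),(600,171),(770,178)]: print("edge",watz(f,g(X,Y),.131).round(4))
# brightness edge fit: strongest gradient per row
im=cv2.GaussianBlur(f["pixels"].astype(np.float32).sum(2),(0,0),.8); gx=cv2.Sobel(im,cv2.CV_32F,1,0)
P=[]
for row in list(range(155,182))+list(range(196,312)):
    s=gx[row,341:354]; k=int(s.argmax())
    if 0<k<12:
        a,b,c=s[k-1:k+2]; P.append(watz(f,(341+k+.5*(a-c)/(a-2*b+c),row),.131))
P=np.array(P); ln=np.polyfit(P[:,1],P[:,0],1); res=P[:,0]-np.polyval(ln,P[:,1]); m=abs(res)<.002
ln=np.polyfit(P[m,1],P[m,0],1); print("line",ln,"yaw",np.degrees(-np.arctan(ln[0])),m.mean(),np.std(P[m,0]-np.polyval(ln,P[m,1])),"x at -.2:",np.polyval(ln,-.2))
print("pin",watz(f,g(280,150),.081))
# tray now
w=r.grab_frame("wrist"); cv2.imwrite("pics/w2.png",w["pixels"][:,:,::-1]); pickle.dump(w,open("w2.pkl","wb")); tip()
for t,z in[("tray_handle",.173),("tray",.045),("short_rack",0)]:
    for d in r.landmark_of(w,t)[:2]: print(t,d,watz(w,d["point"],z))
```

```text
edge [ 0.4707 -0.3239  0.131 ]
edge [ 0.4728 -0.2809  0.131 ]
edge [ 0.4755 -0.2298  0.131 ]
edge [ 0.4783 -0.1825  0.131 ]
edge [ 0.481  -0.1375  0.131 ]
edge [ 0.4862 -0.0874  0.131 ]
line [0.05397946 0.48869087] yaw -3.0897965272746126 1.0 0.00024917869346380273 x at -.2: 0.4778949781291143
pin [ 0.47093661 -0.25311833  0.081     ]
t 2.8 pos [0.4322 0.015  0.3598] yaw -0.29 z [ 5.e-04  0.e+00 -1.e+00] F [-0.3 -0.9  0.1] M [-0.03  0.01  0.05] w 0.0853 g 0.0
tray_handle {'point': [293.2, 43.3], 'conf': 0.84} [0.41105491 0.17049502 0.173     ]
tray {'point': [300.3, 66.9], 'conf': 0.92} [0.41151174 0.16817564 0.045     ]
```

View pics/w2.png

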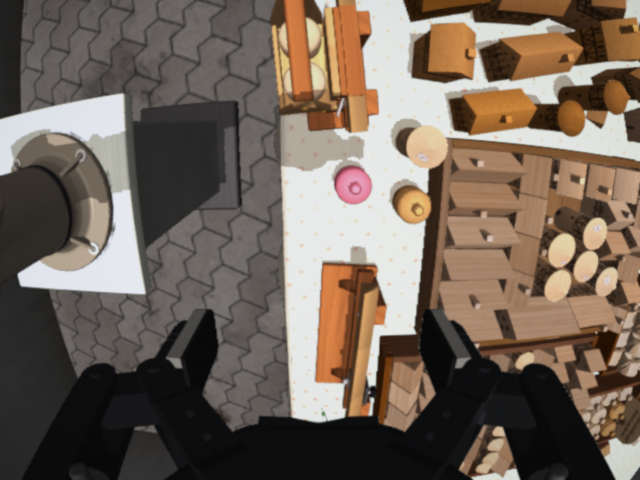

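The wrist view now shows the tray at about (300,50), partly cut off at the top, and the pink decoy at (352,185). The long rack's yaw is about -3.1°, its middle is near (0.4776, -0.206), and the catch is near y -0.253. I'll move closer to the tray to see all of it.

Call:
apply_moves(
  rows=[
    [0.15,-0.02,0,0,0,0],
    [0.3,-0.04,0,0,0,0],
    [0.3,-0.04,0,0,0,0],
  ],
)

```text
clock: 3.32
tcp_pos: [0.4221, 0.0913, 0.3596]
orientation: [-2.225, -2.217, -0.001]
contact_force: [0.2, -1.1, 0.5]
grip_width: 0.0857
gripper_force: 0.0
```

Run:
```python
from h import *
import pickle
w=r.grab_frame("wrist"); tip(); pickle.dump(w,open("w3.pkl","wb"))
for t,z in[("tray_handle",.173),("tray",.045),("short_rack",0)]:
    for d in r.landmark_of(w,t)[:2]: print(t,d,watz(w,d["point"],z))
c=w["pixels"][20:220,230:390,::-1]
cv2.imwrite("pics/w3c.png",cv2.resize(c,None,fx=3,fy=3,interpolation=cv2.INTER_CUBIC))
```

```text
t 3.38 pos [0.4224 0.0895 0.3595] yaw -0.35 z [-2.e-04 -1.e-04 -1.e+00] F [ 0.3 -0.9  0.3] M [-0.05  0.02  0.06] w 0.0856 g 0.0
tray_handle {'point': [313.1, 125.7], 'conf': 0.7} [0.41823756 0.16969007 0.173     ]
tray_handle {'point': [309.3, 125.3], 'conf': 0.68} [0.41492788 0.17006835 0.173     ]
tray {'point': [310.2, 124.0], 'conf': 0.57} [0.4131653  0.17081971 0.045     ]
short_rack {'point': [482.7, 162.6], 'conf': 0.41} [0.65967609 0.12496743 0.        ]
```

View pics/w3c.png

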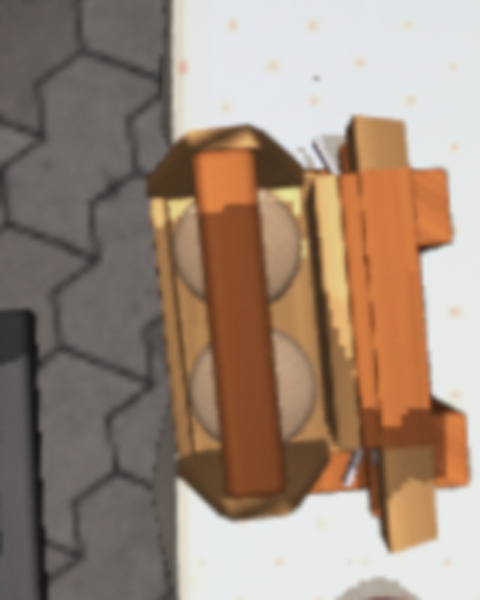

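The crop shows the slat's top face with corners at (194,152), (252,150), (285,492) and (226,495), and the two jars beneath it.

Run:
```python
from h import *
import pickle
w=pickle.load(open("w3.pkl","rb"))
C=np.array([watz(w,(230+(X+.5)/3-.5,20+(Y+.5)/3-.5),.183) for X,Y in[(194,152),(252,150),(285,492),(226,495)]]);print(C.round(4))
m=C.mean(0); v=(C[0]+C[1]-C[2]-C[3])/2; yaw=np.degrees(np.arctan2(-v[0],v[1])); print("mid",m.round(4),"len",np.linalg.norm(v),"wid",np.linalg.norm(C[1]-C[0]),"yaw",yaw)
tip()
print(plan([m[0],m[1],0.215],yaw)); print(plan([m[0],m[1],0.155],yaw))
```

```text
[[0.4028 0.2178 0.183 ]
 [0.419  0.2182 0.183 ]
 [0.4281 0.1195 0.183 ]
 [0.411  0.1187 0.183 ]]
mid [0.4153 0.1686 0.183 ] len 0.09930093606540753 wid 0.016210302349195523 yaw 4.99216657474265
t 3.52 pos [0.4225 0.0882 0.3593] yaw -0.51 z [-5.e-04 -2.e-04 -1.e+00] F [ 0.1 -0.4  1. ] M [-0.02 -0.01 -0.02] w 0.0854 g 0.0
[0.3212, -0.0315, 0.5773, -0.0003, 0.0001, -0.0611]
[0.3212, -0.0314, 0.8173, -0.0003, 0.0001, -0.0611]
```

Call:
apply_moves(
  rows=[
    [0.16,-0.016,0.2,0,0,-0.03],
    [0.32,-0.032,0.4,0,0,-0.061],
    [0.32,-0.032,0.58,0,0,-0.061],
    [0.32,-0.032,0.58,0,0,-0.061],
    [0.32,-0.032,0.58,0,0,-0.061],
  ],
)

```text
clock: 4.15
tcp_pos: [0.4158, 0.1696, 0.216]
orientation: [2.121, 2.316, 0.002]
contact_force: [1.1, 0.2, 0.1]
grip_width: 0.0853
gripper_force: 0.0
```

Run:
```python
from h import *
tip(); print(plan([.4153,.1686,0.155],5))
```

```text
t 4.15 pos [0.4158 0.1696 0.216 ] yaw 5.04 z [ 1.4e-03  4.0e-04 -1.0e+00] F [1.1 0.2 0.1] M [-0.    0.01  0.03] w 0.0853 g 0.0
[-0.0037, -0.0026, 0.2439, 0.0009, -0.0002, 0.0005]
```

Call:
apply_moves(
  rows=[
    [0,0,0.12,0,0,0],
    [0,0,0.244,0,0,0],
    [0,0,0.244,0,0,0],
    [0,0,0.244,0,0,0],
  ],
)

```text
clock: 4.65
tcp_pos: [0.4161, 0.1704, 0.1556]
orientation: [2.119, 2.317, 0.004]
contact_force: [0.6, -0.6, 0.7]
grip_width: 0.0853
gripper_force: 0.0
```

Call:
apply_moves(
  rows=[
    [0,0,0,0,0,0],
    [0,0,0,0,0,0],
    [0,0,0,0,0,0],
    [0,0,0,0,0,0],
    [0,0,0,0,0,0],
  ],
  claw=0,
  newtons=60,
)

```text
clock: 5.28
tcp_pos: [0.4147, 0.1702, 0.1539]
orientation: [2.119, 2.319, 0.0]
contact_force: [-1.3, -1.8, 5.9]
grip_width: 0.0175
gripper_force: 59.4
```

Run:
```python
from h import *
tip()
```

```text
t 5.28 pos [0.4147 0.1702 0.1539] yaw 5.17 z [ 5.e-04 -2.e-04 -1.e+00] F [-1.3 -1.8  5.9] M [-0.26  0.12  0.02] w 0.0175 g 59.4
```

Call:
apply_moves(
  rows=[
    [0,0,-0.02,0,0,0],
    [0,0,-0.05,0,0,0],
    [0,0,-0.08,0,0,0],
    [0,0,-0.11,0,0,0],
    [0,0,-0.12,0,0,0],
  ],
)

```text
clock: 5.9
tcp_pos: [0.4147, 0.1702, 0.1841]
orientation: [2.119, 2.319, 0.001]
contact_force: [0.3, 0.1, -5.6]
grip_width: 0.0172
gripper_force: 59.0
```

Run:
```python
from h import *
tip()
```

```text
t 5.9 pos [0.4147 0.1702 0.1841] yaw 5.16 z [ 7.e-04  1.e-04 -1.e+00] F [ 0.3  0.1 -5.6] M [ 0.01 -0.   -0.02] w 0.0172 g 59.0
```

Run:
```python
from h import *
import pickle
w=pickle.load(open("w3.pkl","rb"))
g=lambda X,Y:(230+(X+.5)/3-.5,20+(Y+.5)/3-.5)
a,b=[watz(w,g(*p),.131) for p in[(353,117),(391,550)]]; v=a-b; L=np.linalg.norm(v); print(a,b,L,"yaw",np.degrees(np.arctan2(-v[0],v[1])))
n=np.array([v[1],-v[0],0])/L; print("slat dist to rail front",(a-np.array([.4153,.1686,.131]))@n)
M=np.array([.4776,-.2056]);t=np.radians(-3.1);uy=np.array([-np.sin(t),np.cos(t)]);ux=np.array([np.cos(t),np.sin(t)])
for dx in(-.042,-.067): print(dx,M+.06*uy+dx*ux)
o=r.get_obs(); print(plan([.393,.168,.29],5))
```

```text
[0.45137321 0.23719377 0.131     ] [0.46530127 0.09091042 0.131     ] 0.14694491314267258 yaw 5.438901846766468
slat dist to rail front 0.04241241308506946
-0.042 [ 0.43890619 -0.14341649]
-0.067 [ 0.41394277 -0.14206452]
[-0.0011, -0.0868, -0.4235, 0.0005, -0.0, 0.0018]
```

Call:
apply_moves(
  rows=[
    [0,-0.04,-0.02,0,0,0],
    [0,-0.085,-0.1,0,0,0],
    [0,-0.085,-0.22,0,0,0],
    [0,-0.085,-0.34,0,0,0],
    [0,-0.085,-0.42,0,0,0],
  ],
)

```text
clock: 6.52
tcp_pos: [0.3926, 0.1685, 0.2898]
orientation: [2.118, 2.319, 0.001]
contact_force: [0.2, -0.1, -6.3]
grip_width: 0.0173
gripper_force: 59.3
```

Run:
```python
from h import *
tip(); print(plan([.455,.03,.29],0))
```

```text
t 6.53 pos [0.3926 0.1685 0.2898] yaw 5.2 z [ 1.e-03 -2.e-04 -1.e+00] F [ 0.2 -0.1 -6.3] M [ 0.01  0.1  -0.01] w 0.0173 g 59.3
[-0.5743, 0.1982, -0.0004, 0.0006, 0.0002, 0.0578]
```

Call:
apply_moves(
  rows=[
    [-0.06,0.03,0,0,0,0.006],
    [-0.18,0.08,0,0,0,0.02],
    [-0.32,0.13,0,0,0,0.035],
    [-0.46,0.17,0,0,0,0.05],
    [-0.57,0.2,0,0,0,0.058],
  ],
)

```text
clock: 7.15
tcp_pos: [0.4554, 0.0279, 0.2869]
orientation: [-2.225, -2.216, 0.004]
contact_force: [-0.5, 0.7, -6.4]
grip_width: 0.0171
gripper_force: 59.3
```

Run:
```python
from h import *
tip(); print(plan([.42,-.142,.29],-3.1))
```

```text
t 7.15 pos [0.4554 0.0279 0.2869] yaw -0.21 z [-2.7e-03 -8.0e-04 -1.0e+00] F [-0.5  0.7 -6.4] M [ 0.01  0.02 -0.  ] w 0.0171 g 59.3
[-0.68, -0.1392, -0.0115, -0.0017, 0.0005, 0.0321]
```

Call:
apply_moves(
  rows=[
    [-0.1,-0.02,0,0,0,0.005],
    [-0.24,-0.05,0,0,0,0.012],
    [-0.4,-0.085,0,0,0,0.02],
    [-0.56,-0.12,-0.005,0,0,0.028],
    [-0.68,-0.145,-0.01,-0.001,0,0.032],
  ],
)

```text
clock: 7.78
tcp_pos: [0.4175, -0.1418, 0.2894]
orientation: [-2.28, -2.16, 0.002]
contact_force: [0.5, -0.1, -5.8]
grip_width: 0.017
gripper_force: 59.4
```

Run:
```python
from h import *
tip(); print(plan([.418,-.142,.195],-3.1))
```

```text
t 7.78 pos [ 0.4175 -0.1418  0.2894] yaw -3.1 z [-0.0014  0.     -1.    ] F [ 0.5 -0.1 -5.8] M [0.13 0.04 0.03] w 0.017 g 59.4
[-0.0006, 0.0024, 0.3778, -0.0009, 0.0, 0.0001]
```

Call:
apply_moves(
  rows=[
    [0,0,0.06,0,0,0],
    [0,0,0.15,0,0,0],
    [0,0,0.26,0,0,0],
    [0,0,0.34,0,0,0],
    [0,0,0.37,0,0,0],
  ],
)

```text
clock: 8.4
tcp_pos: [0.418, -0.1385, 0.1962]
orientation: [-2.275, -2.163, 0.001]
contact_force: [-1.0, -0.1, -6.5]
grip_width: 0.0172
gripper_force: 59.4
```

Run:
```python
from h import *
import pickle
tip(); w=r.grab_frame("wrist"); pickle.dump(w,open("w4.pkl","wb"))
s=r.grab_frame("scene")
c=w["pixels"][180:480,150:550,::-1]; c=cv2.resize(c,(800,600),interpolation=cv2.INTER_CUBIC)
cv2.imwrite("pics/w4.png",c); print(plan([.4385,-.1434,.18],-3.1))
```

```text
t 8.4 pos [ 0.418  -0.1385  0.1962] yaw -2.89 z [-0.0026  0.0016 -1.    ] F [-1.  -0.1 -6.5] M [-0.02  0.09  0.02] w 0.0172 g 59.4
[-0.0147, 0.0796, 0.0694, -0.0006, -0.0006, 0.0022]
```

View pics/w4.png

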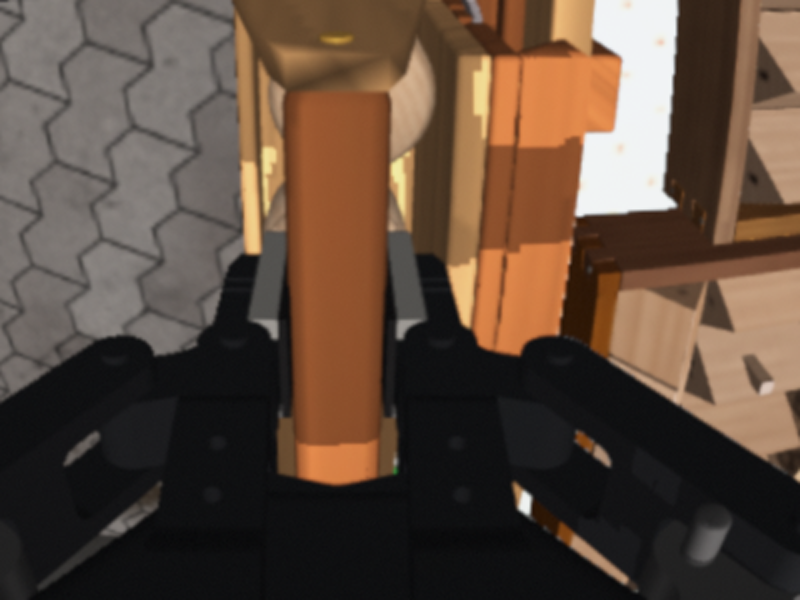

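The view shows the slat held between the pads, the jars still standing, and the cleat (470-520, 60-340) above and in front of the long rail. Next: forward over the rail, then down.

Call:
apply_moves(
  rows=[
    [-0.003,0.02,0,0,0,0.002],
    [-0.01,0.05,0.02,0,0,0.002],
    [-0.015,0.072,0.045,0,0,0.002],
    [-0.015,0.074,0.065,0,0,0.002],
    [-0.015,0.074,0.065,0,0,0.002],
  ],
)

```text
clock: 9.12
tcp_pos: [0.4378, -0.1437, 0.1817]
orientation: [2.281, 2.16, 0.001]
contact_force: [-0.3, 0.4, -5.3]
grip_width: 0.017
gripper_force: 59.4
```

Run:
```python
from h import *
tip(); print(plan([.438,-.1434,.157],-3.1))
```

```text
t 9.12 pos [ 0.4378 -0.1437  0.1817] yaw -3.1 z [ 7.e-04  5.e-04 -1.e+00] F [-0.3  0.4 -5.3] M [0.03 0.09 0.05] w 0.017 g 59.4
[0.0012, 0.0008, 0.0989, 0.0004, -0.0003, -0.0]
```

Call:
apply_moves(
  rows=[
    [0,0,0.03,0,0,0],
    [0,0,0.06,0,0,0],
    [0,0,0.08,0,0,0],
    [0,0,0.09,0,0,0],
    [0,0,0.09,0,0,0],
  ],
)

```text
clock: 9.75
tcp_pos: [0.4381, -0.1438, 0.1597]
orientation: [2.28, 2.16, 0.002]
contact_force: [-0.1, 0.9, -6.1]
grip_width: 0.017
gripper_force: 59.4
```

Run:
```python
from h import *
tip()
```

```text
t 9.75 pos [ 0.4381 -0.1438  0.1597] yaw -3.11 z [ 1.5e-03  1.0e-04 -1.0e+00] F [-0.1  0.9 -6.1] M [ 0.07  0.23 -0.01] w 0.017 g 59.4
```

Call:
apply_moves(
  rows=[
    [0,0,0.006,0,0,0],
    [0,0,0.012,0,0,0],
    [0,0,0.018,0,0,0],
    [0,0,0.022,0,0,0],
    [0,0,0.022,0,0,0],
  ],
)

```text
clock: 10.38
tcp_pos: [0.4381, -0.1438, 0.1542]
orientation: [2.28, 2.16, 0.002]
contact_force: [-0.4, 0.5, -6.5]
grip_width: 0.0168
gripper_force: 59.4
```

Run:
```python
from h import *
tip()
```

```text
t 10.38 pos [ 0.4381 -0.1438  0.1542] yaw -3.11 z [ 0.0016  0.     -1.    ] F [-0.4  0.5 -6.5] M [0.01 0.19 0.01] w 0.0168 g 59.4
```

Call:
apply_moves(
  rows=[
    [0,0,0.004,0,0,0],
    [0,0,0.008,0,0,0],
    [0,0,0.008,0,0,0],
  ],
)

```text
clock: 10.75
tcp_pos: [0.4382, -0.1438, 0.1539]
orientation: [2.28, 2.159, 0.001]
contact_force: [-7.7, 1.3, 13.1]
grip_width: 0.0167
gripper_force: 62.1
```

Run:
```python
from h import *
tip()
```

```text
t 10.75 pos [ 0.4382 -0.1438  0.1539] yaw -3.14 z [ 1.6e-03 -8.0e-04 -1.0e+00] F [-7.7  1.3 13.1] M [ 0.38  1.69 -0.12] w 0.0167 g 62.1
```

Contact came at z 0.1539, the same height as on the short rack, with Fx and Fz both up. So the cleat is on the bevel and the back is against the rail. I'll ease off the load.

Call:
apply_moves(
  rows=[
    [0,-0.001,-0.004,0,0,0],
    [0,-0.001,-0.005,0,0,0],
    [0,-0.001,-0.005,0,0,0],
  ],
)

```text
clock: 11.12
tcp_pos: [0.4382, -0.1438, 0.1539]
orientation: [2.28, 2.159, 0.002]
contact_force: [-2.2, 2.2, 3.3]
grip_width: 0.0168
gripper_force: 60.6
```

Run:
```python
from h import *
tip()
```

```text
t 11.12 pos [ 0.4382 -0.1438  0.1539] yaw -3.12 z [ 2.2e-03 -1.0e-04 -1.0e+00] F [-2.2  2.2  3.3] M [ 0.34  0.55 -0.18] w 0.0168 g 60.6
```

Call:
apply_moves(
  rows=[
    [-0.006,0,-0.0015,0,0,0],
    [-0.014,0,-0.0015,0,0,0],
    [-0.024,0,-0.0015,0,0,0],
    [-0.034,0,-0.0015,0,0,0],
    [-0.04,0,-0.0015,0,0,0],
  ],
)

```text
clock: 11.75
tcp_pos: [0.4375, -0.1461, 0.1545]
orientation: [-2.269, -2.164, -0.008]
contact_force: [-8.0, 26.4, 16.8]
grip_width: 0.0167
gripper_force: 62.7
```

Run:
```python
from h import *
tip()
```

```text
t 11.75 pos [ 0.4375 -0.1461  0.1545] yaw -2.71 z [-1.0e-04  7.9e-03 -1.0e+00] F [-8.  26.4 16.8] M [6.   1.53 0.4 ] w 0.0167 g 62.7
```

The push is stuck at 26 N after only 2 mm, so I'm backing off at once.

Call:
apply_moves(
  rows=[
    [0.03,0,-0.004,0,0,0],
    [0.032,0,-0.004,0,0,0],
    [0.032,0,-0.004,0,0,0],
  ],
)

```text
clock: 12.12
tcp_pos: [0.4374, -0.1467, 0.1546]
orientation: [2.281, 2.159, 0.001]
contact_force: [0.0, 0.6, -5.7]
grip_width: 0.017
gripper_force: 59.4
```

Run:
```python
from h import *
tip(); f=r.grab_frame("scene"); w=r.grab_frame("wrist")
a=cv2.resize(f["pixels"][200:290,350:460,::-1],(660,540),interpolation=cv2.INTER_CUBIC)
cv2.imwrite("pics/s5.png",a)
```

```text
t 12.12 pos [ 0.4374 -0.1467  0.1546] yaw -3.16 z [ 1.1e-03 -4.0e-04 -1.0e+00] F [ 0.   0.6 -5.7] M [ 0.07  0.12 -0.02] w 0.017 g 59.4
```

View pics/s5.png

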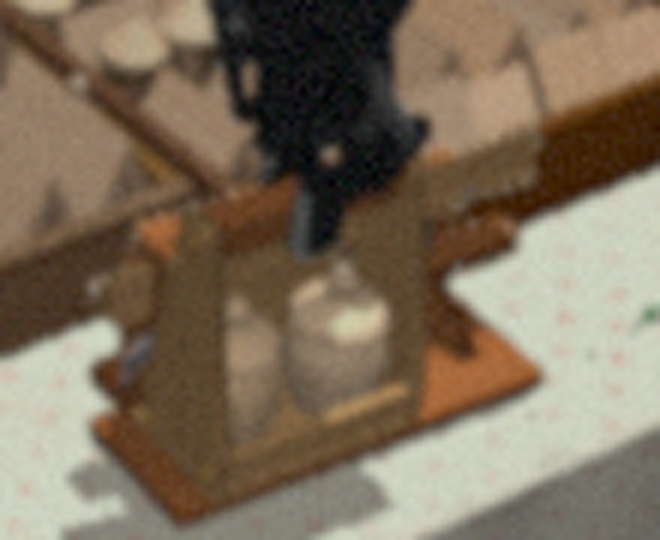

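The picture shows the tray hanging level at the left end of the rail with both jars standing and nothing obviously in the way. The load on the rail grew as I pushed, so it looks like a friction bind. I'll try again bearing most of the weight.

Call:
apply_moves(
  rows=[
    [-0.004,0,0,0,0,0],
    [-0.008,0,0,0,0,0],
    [-0.012,0,0,0,0,0],
    [-0.016,0,0,0,0,0],
    [-0.016,0,0,0,0,0],
  ],
)

```text
clock: 12.85
tcp_pos: [0.4375, -0.1499, 0.155]
orientation: [2.28, 2.159, 0.002]
contact_force: [0.2, -0.8, -5.8]
grip_width: 0.0171
gripper_force: 59.4
```

Run:
```python
from h import *
tip()
```

```text
t 12.85 pos [ 0.4375 -0.1499  0.155 ] yaw -3.12 z [ 1.6e-03 -1.0e-04 -1.0e+00] F [ 0.2 -0.8 -5.8] M [ 0.02  0.1  -0.04] w 0.0171 g 59.4
```

Call:
apply_moves(
  rows=[
    [-0.004,0,0.003,0,0,0],
    [-0.01,0,0.003,0,0,0],
    [-0.018,0,0.003,0,0,0],
    [-0.026,0,0.003,0,0,0],
    [-0.032,0,0.003,0,0,0],
  ],
)

```text
clock: 13.48
tcp_pos: [0.4371, -0.158, 0.1542]
orientation: [2.28, 2.159, 0.002]
contact_force: [1.5, 0.1, -6.5]
grip_width: 0.0172
gripper_force: 59.4
```

Run:
```python
from h import *
tip()
```

```text
t 13.47 pos [ 0.4371 -0.158   0.1542] yaw -3.12 z [ 1.7e-03 -1.0e-04 -1.0e+00] F [ 1.5  0.1 -6.5] M [0.1  0.03 0.01] w 0.0172 g 59.4
```

Call:
apply_moves(
  rows=[
    [-0.006,0,0.001,0,0,0],
    [-0.014,0,0.0015,0,0,0],
    [-0.022,0,0.0015,0,0,0],
    [-0.032,0,0.0015,0,0,0],
    [-0.04,0,0.0015,0,0,0],
  ],
)

```text
clock: 14.1
tcp_pos: [0.4367, -0.1614, 0.1545]
orientation: [-2.271, -2.163, -0.007]
contact_force: [-7.1, 23.1, 12.7]
grip_width: 0.0173
gripper_force: 62.1
```

Run:
```python
from h import *
tip()
```

```text
t 14.1 pos [ 0.4367 -0.1614  0.1545] yaw -2.79 z [-1.0e-04  6.6e-03 -1.0e+00] F [-7.1 23.1 12.7] M [5.21 1.19 0.48] w 0.0173 g 62.1
```

Call:
apply_moves(
  rows=[
    [0.024,0,0,0,0,0],
    [0.024,0,-0.002,0,0,0],
    [0.02,0,-0.002,0,0,0],
    [0.012,0,-0.002,0,0,0],
    [0.004,0,-0.002,0,0,0],
  ],
)

```text
clock: 14.72
tcp_pos: [0.4365, -0.1673, 0.1542]
orientation: [2.281, 2.159, 0.002]
contact_force: [0.1, 0.3, -6.1]
grip_width: 0.0173
gripper_force: 59.4
```

Run:
```python
from h import *
tip()
```

```text
t 14.72 pos [ 0.4365 -0.1673  0.1542] yaw -3.15 z [ 1.5e-03 -1.0e-04 -1.0e+00] F [ 0.1  0.3 -6.1] M [ 0.08 -0.02  0.01] w 0.0173 g 59.4
```

Call:
apply_moves(
  rows=[
    [-0.006,0,0,0,0,0],
    [-0.018,0,0,0,0,0],
    [-0.032,0,0,0,0,0],
    [-0.044,0,0,0,0,0],
    [-0.05,0,0,0,0,0],
  ],
)

```text
clock: 15.35
tcp_pos: [0.4358, -0.1796, 0.1543]
orientation: [2.281, 2.159, 0.002]
contact_force: [0.3, -0.3, -5.5]
grip_width: 0.0169
gripper_force: 59.4
```

Run:
```python
from h import *
tip()
```

```text
t 15.35 pos [ 0.4358 -0.1796  0.1543] yaw -3.13 z [ 1.6e-03 -1.0e-04 -1.0e+00] F [ 0.3 -0.3 -5.5] M [0.02 0.03 0.02] w 0.0169 g 59.4
```

Call:
apply_moves(
  rows=[
    [-0.006,0,0,0,0,0],
    [-0.014,0,0,0,0,0],
    [-0.022,0,0,0,0,0],
    [-0.03,0,0,0,0,0],
    [-0.034,0,0,0,0,0],
  ],
)

```text
clock: 15.98
tcp_pos: [0.4354, -0.1874, 0.1543]
orientation: [2.28, 2.16, 0.002]
contact_force: [-0.3, 1.7, -5.5]
grip_width: 0.0175
gripper_force: 59.5
```

Run:
```python
from h import *
tip()
```

```text
t 15.97 pos [ 0.4354 -0.1874  0.1543] yaw -3.09 z [ 1.4e-03  5.0e-04 -1.0e+00] F [-0.3  1.7 -5.5] M [0.63 0.08 0.05] w 0.0175 g 59.5
```

Call:
apply_moves(
  rows=[
    [-0.006,0,0,0,0,0],
    [-0.012,0,0,0,0,0],
    [-0.018,0,0,0,0,0],
    [-0.024,0,0,0,0,0],
    [-0.028,0,0,0,0,0],
  ],
)

```text
clock: 16.6
tcp_pos: [0.435, -0.1947, 0.1543]
orientation: [2.28, 2.16, 0.002]
contact_force: [0.1, 3.6, -5.6]
grip_width: 0.0169
gripper_force: 59.5
```

Run:
```python
from h import *
tip()
```

```text
t 16.6 pos [ 0.435  -0.1947  0.1543] yaw -3.11 z [ 1.5e-03  1.0e-04 -1.0e+00] F [ 0.1  3.6 -5.6] M [0.93 0.17 0.14] w 0.0169 g 59.5
```

Call:
apply_moves(
  rows=[
    [-0.008,0,0,0,0,0],
    [-0.018,0,0,0,0,0],
    [-0.028,0,0,0,0,0],
    [-0.036,0,0,0,0,0],
    [-0.04,0,0,0,0,0],
  ],
)

```text
clock: 17.23
tcp_pos: [0.4344, -0.2051, 0.1543]
orientation: [2.281, 2.159, 0.001]
contact_force: [-0.3, 2.5, -5.1]
grip_width: 0.0168
gripper_force: 59.6
```

Run:
```python
from h import *
tip()
```

```text
t 17.23 pos [ 0.4344 -0.2051  0.1543] yaw -3.14 z [ 1.5e-03 -2.0e-04 -1.0e+00] F [-0.3  2.5 -5.1] M [0.62 0.24 0.06] w 0.0168 g 59.6
```

Call:
apply_moves(
  rows=[
    [-0.01,0,0,0,0,0],
    [-0.026,0,0,0,0,0],
    [-0.042,0,0,0,0,0],
    [-0.056,0,0,0,0,0],
    [-0.064,0,0,0,0,0],
  ],
)

```text
clock: 17.85
tcp_pos: [0.4336, -0.2211, 0.1543]
orientation: [2.28, 2.159, 0.002]
contact_force: [-1.1, 3.2, -5.3]
grip_width: 0.0171
gripper_force: 59.6
```

Run:
```python
from h import *
tip()
```

```text
t 17.85 pos [ 0.4336 -0.2211  0.1543] yaw -3.13 z [ 1.5e-03 -1.0e-04 -1.0e+00] F [-1.1  3.2 -5.3] M [0.64 0.31 0.1 ] w 0.0171 g 59.6
```

Call:
apply_moves(
  rows=[
    [-0.01,0,0,0,0,0],
    [-0.024,0,0,0,0,0],
    [-0.038,0,0,0,0,0],
    [-0.048,0,0,0,0,0],
    [-0.052,0,0,0,0,0],
  ],
)

```text
clock: 18.48
tcp_pos: [0.4329, -0.2339, 0.1543]
orientation: [2.28, 2.159, 0.002]
contact_force: [0.4, 2.2, -4.8]
grip_width: 0.0171
gripper_force: 59.5
```

Run:
```python
from h import *
tip()
```

```text
t 18.48 pos [ 0.4329 -0.2339  0.1543] yaw -3.13 z [ 0.0015 -0.     -1.    ] F [ 0.4  2.2 -4.8] M [0.6  0.41 0.11] w 0.0171 g 59.5
```

Call:
apply_moves(
  rows=[
    [-0.004,0,0,0,0,0],
    [-0.008,0,0,0,0,0],
    [-0.012,0,0,0,0,0],
    [-0.016,0,0,0,0,0],
    [-0.016,0,0,0,0,0],
  ],
)

```text
clock: 19.1
tcp_pos: [0.4327, -0.2379, 0.1543]
orientation: [2.28, 2.159, 0.002]
contact_force: [-0.9, 1.4, -5.3]
grip_width: 0.0169
gripper_force: 59.5
```

Run:
```python
from h import *
tip()
```

```text
t 19.1 pos [ 0.4327 -0.2379  0.1543] yaw -3.12 z [ 1.6e-03 -2.0e-04 -1.0e+00] F [-0.9  1.4 -5.3] M [0.41 0.32 0.02] w 0.0169 g 59.5
```

Call:
apply_moves(
  rows=[
    [-0.004,0,0,0,0,0],
    [-0.008,0,0,0,0,0],
    [-0.012,0,0,0,0,0],
    [-0.016,0,0,0,0,0],
    [-0.016,0,0,0,0,0],
  ],
)

```text
clock: 19.73
tcp_pos: [0.4325, -0.2419, 0.1543]
orientation: [2.28, 2.159, 0.002]
contact_force: [-1.0, 1.1, -6.7]
grip_width: 0.0168
gripper_force: 59.5
```

Run:
```python
from h import *
tip()
```

```text
t 19.73 pos [ 0.4325 -0.2419  0.1543] yaw -3.13 z [ 1.6e-03 -2.0e-04 -1.0e+00] F [-1.   1.1 -6.7] M [0.38 0.35 0.03] w 0.0168 g 59.5
```

Call:
apply_moves(
  rows=[
    [-0.004,0,0,0,0,0],
    [-0.008,0,0,0,0,0],
    [-0.012,0,0,0,0,0],
    [-0.016,0,0,0,0,0],
    [-0.016,0,0,0,0,0],
  ],
)

```text
clock: 20.35
tcp_pos: [0.4322, -0.2459, 0.1543]
orientation: [2.28, 2.159, 0.002]
contact_force: [-0.1, 0.7, -5.0]
grip_width: 0.0169
gripper_force: 59.5
```

Run:
```python
from h import *
tip()
```

```text
t 20.35 pos [ 0.4322 -0.2459  0.1543] yaw -3.13 z [ 1.6e-03 -2.0e-04 -1.0e+00] F [-0.1  0.7 -5. ] M [0.38 0.43 0.08] w 0.0169 g 59.5
```

Call:
apply_moves(
  rows=[
    [-0.004,0,0,0,0,0],
    [-0.008,0,0,0,0,0],
    [-0.012,0,0,0,0,0],
    [-0.016,0,0,0,0,0],
    [-0.016,0,0,0,0,0],
  ],
)

```text
clock: 20.98
tcp_pos: [0.4322, -0.2501, 0.1544]
orientation: [2.28, 2.159, 0.002]
contact_force: [-0.7, -0.7, -5.7]
grip_width: 0.0173
gripper_force: 59.4
```

Run:
```python
from h import *
tip()
```

```text
t 20.98 pos [ 0.4322 -0.2501  0.1544] yaw -3.14 z [ 2.e-03 -5.e-04 -1.e+00] F [-0.7 -0.7 -5.7] M [-0.05  0.23 -0.05] w 0.0173 g 59.4
```

The friction moment dropped to zero at y -0.250, so the pin has probably snapped into the slot. I'll push 4 mm further to feel for the stop.

Call:
apply_moves(
  rows=[
    [-0.004,0,0,0,0,0],
    [-0.008,0,0,0,0,0],
    [-0.012,0,0,0,0,0],
    [-0.016,0,0,0,0,0],
    [-0.016,0,0,0,0,0],
  ],
)

```text
clock: 21.6
tcp_pos: [0.4319, -0.252, 0.1543]
orientation: [-2.279, -2.161, -0.003]
contact_force: [-1.5, 7.4, -3.4]
grip_width: 0.0168
gripper_force: 59.9
```

Run:
```python
from h import *
tip()
```

```text
t 21.6 pos [ 0.4319 -0.252   0.1543] yaw -3.04 z [ 0.001   0.0019 -1.    ] F [-1.5  7.4 -3.4] M [1.68 0.34 0.07] w 0.0168 g 59.9
```

Call:
apply_moves(
  rows=[
    [0.008,0,0,0,0,0],
    [0.014,0,0,0,0,0],
    [0.02,0,0,0,0,0],
    [0.026,0,0,0,0,0],
    [0.026,0,0,0,0,0],
  ],
)

```text
clock: 22.22
tcp_pos: [0.4323, -0.2475, 0.1544]
orientation: [2.28, 2.159, 0.001]
contact_force: [0.4, -1.1, -6.6]
grip_width: 0.0171
gripper_force: 59.4
```

Run:
```python
from h import *
tip()
```

```text
t 22.23 pos [ 0.4323 -0.2475  0.1544] yaw -3.12 z [ 1.8e-03 -6.0e-04 -1.0e+00] F [ 0.4 -1.1 -6.6] M [-0.21  0.09 -0.07] w 0.0171 g 59.4
```

Call:
apply_moves(
  rows=[
    [0.004,0,0,0,0,0],
    [0.008,0,0,0,0,0],
    [0.008,0,0,0,0,0],
  ],
)

```text
clock: 22.6
tcp_pos: [0.4323, -0.2464, 0.1544]
orientation: [2.28, 2.157, 0.001]
contact_force: [1.3, -5.1, -8.3]
grip_width: 0.0171
gripper_force: 59.1
```

Run:
```python
from h import *
tip()
```

```text
t 22.6 pos [ 0.4323 -0.2464  0.1544] yaw -3.17 z [ 0.0021 -0.0016 -1.    ] F [ 1.3 -5.1 -8.3] M [-1.44  0.03 -0.24] w 0.0171 g 59.1
```

The tray stops both ways, at about -0.2515 to the right and -0.247 to the left, so the pin is in the slot. I'll centre it, lower it fully onto the bevel and let go.

Call:
apply_moves(
  rows=[
    [-0.008,0,0,0,0,0],
    [-0.016,0,0,0,0,0],
    [-0.016,0,0.003,0,0,0],
    [-0.016,0,0.005,0,0,0],
    [-0.016,0,0.005,0,0,0],
  ],
)

```text
clock: 23.22
tcp_pos: [0.4323, -0.2487, 0.1539]
orientation: [2.28, 2.16, 0.002]
contact_force: [-4.6, 1.5, 5.7]
grip_width: 0.0173
gripper_force: 61.0
```

Run:
```python
from h import *
tip()
```

```text
t 23.23 pos [ 0.4323 -0.2487  0.1539] yaw -3.1 z [ 0.0017  0.     -1.    ] F [-4.6  1.5  5.7] M [ 0.43  0.82 -0.07] w 0.0173 g 61.0
```

Call:
apply_moves(
  rows=[
    [0,-0.001,-0.002,0,0,0],
    [0,-0.001,-0.002,0,0,0],
  ],
)

```text
clock: 23.48
tcp_pos: [0.4323, -0.2487, 0.1539]
orientation: [2.279, 2.16, 0.003]
contact_force: [-1.7, 2.5, 1.6]
grip_width: 0.0173
gripper_force: 60.7
```

Call:
apply_moves(
  rows=[
    [0,0,0,0,0,0],
    [0,0,0,0,0,0],
    [0,0,0,0,0,0],
    [0,0,0,0,0,0],
    [0,0,0,0,0,0],
  ],
  claw=0.7,
)

```text
clock: 24.1
tcp_pos: [0.4319, -0.2492, 0.1536]
orientation: [2.28, 2.16, 0.002]
contact_force: [-0.5, 0.6, 1.1]
grip_width: 0.06
gripper_force: 0.0
```

Run:
```python
from h import *
tip()
```

```text
t 24.1 pos [ 0.4319 -0.2492  0.1536] yaw -3.11 z [ 1.7e-03 -1.0e-04 -1.0e+00] F [-0.5  0.6  1.1] M [-0.03  0.01  0.05] w 0.06 g 0.0
```

Released without any jump. Now the arm goes straight up, slowly at first.

Call:
apply_moves(
  rows=[
    [0,0,-0.04,0,0,0],
    [0,0,-0.12,0,0,0],
    [0,0,-0.25,0,0,0],
    [0,0,-0.42,0,0,0],
    [0,0,-0.6,0,0,0],
  ],
)

```text
clock: 24.72
tcp_pos: [0.4314, -0.2489, 0.3055]
orientation: [2.28, 2.16, 0.002]
contact_force: [1.1, 0.2, -0.3]
grip_width: 0.0595
gripper_force: 0.0
```

Call:
apply_moves(
  rows=[
    [-0.2,0,0,0,0,0],
    [-0.4,0,0,0,0,0],
    [-0.4,0,0,0,0,0],
  ],
)

```text
clock: 25.1
tcp_pos: [0.4245, -0.3533, 0.3039]
orientation: [2.287, 2.151, 0.0]
contact_force: [0.5, 0.4, -0.7]
grip_width: 0.0597
gripper_force: 0.0
```

Run:
```python
from h import *
tip(); w=r.grab_frame("wrist"); s=r.grab_frame("scene")
t=r.landmark_of(w,"tray_handle")[0]; print(t, watz(w,t["point"],.173))
print([d["point"] for d in r.landmark_of(s,"tray_jar_1")])
a=cv2.resize(s["pixels"][200:310,340:480,::-1],(560,440),interpolation=cv2.INTER_CUBIC)
cv2.imwrite("pics/s6.png",a)
```

```text
t 25.1 pos [ 0.4245 -0.3533  0.3039] yaw -3.5 z [ 0.0014 -0.0013 -1.    ] F [ 0.5  0.4 -0.7] M [ 0.03 -0.06 -0.05] w 0.0597 g 0.0
{'point': [319.2, 90.5], 'conf': 0.69} [ 0.43200571 -0.24897361  0.173     ]
[[338.7, 297.5], [432.4, 253.7], [419.4, 259.4]]
```

View pics/s6.png

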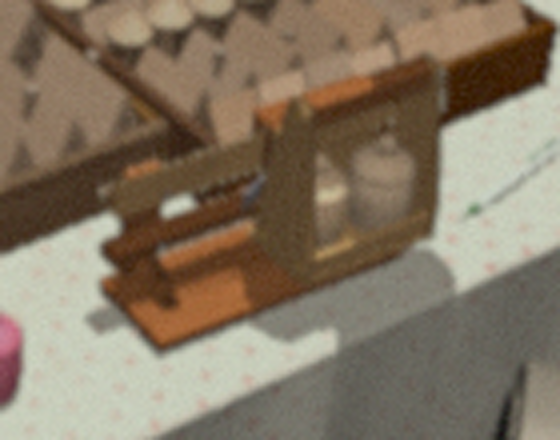

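The tray hangs level at the catch with both jars standing, and its handle measures (0.432, -0.249), as expected. Handing in.

```bash
python3 -c "
from bench import r
print(r.hand_in())"
```

```text
the job is handed in; nothing more can be done
None
```

The tray hangs on the long rack, down on the bevel with the catch pin felt holding it both ways and both jars standing; the job is handed in at about 25 s, but two early pushes bound on the rail and read 26 N and 23 N, close to the 3 kg limit.

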